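# Unload the curing unit's hatch and hold it just short of balance

## Task

A small capped bottle was left on the closed hatch of the bench curing unit: keep it upright and stand it in the shallow steel tray, then let go of it. Then take the hatch's pull bar and raise the hatch just past its balance point (about 57 degrees open, where its spring takes over), ease it back and finish while still holding it still by the bar some five to ten degrees below that point, so that its spring can be serviced unloaded. Never let the hatch drop, slam or spring open, and leave everything else where it stands.

Things in the scene. Friction and masses are not known exactly. Their poses are not given: they have to be found in the camera images.
- curer: The bench curing unit, fixed: a grey open-topped chamber 200 (x) x 240 (y) x 105 mm high, with a housing 80 mm deep and 115 mm high behind it, at its +x side. Origin: centre of the chamber's underside, on the bench; its x axis points from the pull bar towards the hinge, y along the hinge, z up. Closed, the hatch's top face is flat and 119 mm above the bench.
- hatch (a joint): Opening angle of the hatch, an aluminium plate 195 x 240 x 12 mm, 0.9 kg with its bar. 0 = shut and level, grows as the bar side rises, stop at 1.25 rad. A spring bears part of the weight: below the balance point, 1.00 rad, it falls shut by itself (lifting the bar from shut takes 2 N), above 1.00 it swings open by itself; within 0.2 rad of it the bar takes under 1 N. Almost no friction.
- hatch_hinge (a point): Point on the hatch's hinge axis (which runs along the unit's y), at mid-width, 107 mm above the bench, on the underside plane of the shut hatch.
- pull: The hatch's pull bar: a steel sleeve, 14 mm diameter, 104 mm long along its y (parallel to the hinge), origin at its centre; it rolls freely about its axis between two arms on the hatch (its x and z axes mean nothing), so fingers pinching it may keep pointing down. Shut: 235 mm from the hinge axis towards the unit's -x, 6 mm above it, level with the plate; 33 mm free air to the plate edge.
- vial: The small amber bottle that stands on the hatch at the start: upright cylinder 42 mm diameter, 75 mm high with its cap, about 0.11 kg. Origin: centre of its underside, z up.
- tray: Shallow open steel tray, fixed on the bench on one side of the unit: 190 (x) x 130 (y) x 22 mm, walls and floor 4 to 5 mm thick. Origin: centre of its underside.
- tray_spot (a point): Centre of the tray's free end, on its floor; 42 mm from the tray's centre towards its -x. The casting ring stands in the other end.
- casting_ring: Bystander standing in the tray: open steel ring, 52 mm diameter, 45 mm high. Origin: centre of its underside.
- block: Bystander: aluminium block with dark round recesses, 100 x 120 x 70 mm, on the other side of the unit from the tray. Origin: centre of its underside.
- flask_a: Bystander: large amber bottle, 84 mm diameter, 190 mm high, on the bench at the far left. Origin: centre of its underside.
- tin: Bystander: white rectangular tin with a cap, 70 x 110 x 170 mm, at the far right. Origin: centre of its underside.
- vial_b: Bystander: a second small amber bottle, same size as the one on the hatch, standing on the bench at the left. Origin: centre of its underside.
- cup: Bystander: white plastic cup, 68 mm diameter, 55 mm high, on the bench in front of the unit on the robot's side. Origin: centre of its underside.
- spatula: Bystander: spatula 200 mm long, 65 mm wide blade, wooden handle, lying flat on the bench on the robot's side, its length along its x. Origin: centre of its underside.
Not all that is in view belongs to the job. Leave any green or red look-alike of the vial alone.

How it is judged:
By the outcome, as a careful person would: the job done as asked, in the order asked, and still so for the second after the job is handed in, while the arm keeps its last pose, push and grip.
It also fails if it takes over 59 s, if anything falls off the work surface, if the arm or the gripper's body presses on something with over 40 N, if the wrist force passes 120 N, or if a joint passes its speed limit or range.

## Robot

A 7-joint arm with a two-finger parallel gripper is mounted at the origin on the work surface. World frame = base frame: x ahead of the robot, y to its left, z up, the work surface at z = 0. Lengths are in m, angles in rad, forces in N, time in s.
With the tool pointing down it reaches from about 0.35 to 0.9 m from the base axis. Payload 19.9 kg.
Tool frame: the origin (TCP) lies between the finger pads; the fingertips stand 19 mm ahead of it and the grasp point (between the pads) is the TCP; z points along the fingers, y is the line along which they close (so a half turn about z gives the same grasp; the last joint's range is limited). The gripper opens to 94 mm and grips with 3 to 60 N. Pads are 16 mm wide; open, the fingers measure 119 mm over their backs; the gripper's body (75 mm by 177 mm) begins 78 mm behind the grasp point.
Start: joints at [-1.196, 0.417, -0.01, 1.614, 0.005, 1.111, -0.053], TCP at [0.252, 0.572, 0.224] pointing down, gripper open.
Joint ranges: [-2.81, 2.81], [-0.39, 2.02], [-1.27, 1.25], [0.06, 2.57], [-1.19, 4.33], [0.19, 2], [-2.82, 2.82]. Speed limits (rad/s): [1.89, 1.89, 2.39, 2.39, 3.01, 3.01, 3.01].

## Interface

Orientations are given as a 3x3 rotation matrix whose columns are the frame's x, y, z axes.
In Python, from rig import robot gives the robot as it stands. Calls block until the motion is done:
- robot.move_ptp(position, orientation): joint-space move of the TCP to a pose.
- robot.move_linear(position, velocity=0.15, frame=None, threshold=None): straight line of the TCP; frame=None keeps the orientation; velocity is the mean speed in m/s. With threshold (N) it stops when the force on the tool has changed by that much, and returns True; else False.
- robot.goto_joints(angles): joint-space move.
- robot.gripper_to(opening): finger opening in m; the grip force is fixed at half the most; returns when the fingers have stopped.
- robot.pause(seconds).
- robot.ik(position, orientation): joint angles nearest the present ones, or None.
- robot.get_state(): the state.
- robot.grab_frame(name): name is "side" or "top" or "wrist"; returns the picture (400x640x3 uint8, red, green, blue); there is no depth.
- robot.camera_info(name): a dict with "fx", "fy", "cx", "cy" (pixels), "dist" ([k1, k2, p1, p2, k3] as OpenCV has them; the pictures are not rectified), "rvec" (rotation vector, rad) and "tvec" (3), from world to camera coordinates, as OpenCV has them. Camera axes: x right, y down, z forward; pixel columns grow to the right and rows downward; lengths in m; the calibration is good to about 2 mm. A picture is of the moment at which its call begins: read the wrist's pose just before it. camera_info takes no time and is no camera call; for the wrist camera it gives the pose at the moment of the call.
A pose or a line that the arm cannot do raises robot.PlanningError and nothing moves.
- robot.sign_off(): hands the job in; it is judged then, once.
The state is a dict: "time": time; "qpos": joint angles; "joint_vel": joint speeds; "effort": joint torques, N m; "ee_pos": TCP position; "tool_rot": TCP orientation; "force": force on the tool from outside, world axes, zero at the start; "moment": the same for the moment, N m; "opening": finger opening in m; "grasp_force": force on a finger pad.
Only numpy, scipy, OpenCV 4.12 (cv2) and the standard library are available. Lean on these libraries where they do the work, as an engineer would, in place of code of your own. Each camera call takes 0.05 s, during which the arm holds its last target. There are 200 camera calls.

## Working session

There is one attempt and no reset: what is moved stays moved. The work goes in short steps, each a Python script; the robot and the scene stay as the last script left them, time stands still between calls to the robot, and variables do not carry over. Pictures are saved under pics/ and viewed, at most 10 in all, crops included, and the job is handed in when it is done.

```bash
mkdir -p pics; ls
python3 - <<'E'
from rig import robot
import cv2
for n in("side","top"):
    cv2.imwrite(f"pics/{n}0.png",robot.grab_frame(n)[:,:,::-1]); i=robot.camera_info(n); print(n,i)
s=robot.get_state();print(s["time"],s["ee_pos"],s["tool_rot"],s["opening"])
E
```

```text
pics
side {'fx': 387.2802661873205, 'fy': 387.2802661873205, 'cx': 317.76614952974126, 'cy': 202.5885442869588, 'dist': array([-0.06991636,  0.        ,  0.        ,  0.        ,  0.        ]), 'rvec': array([ 2.28815638, -0.30540304,  0.14633741]), 'tvec': array([-0.57143448,  0.21570141,  0.89961567])}
top {'fx': 409.05491113625214, 'fy': 409.05491113625214, 'cx': 315.5021933767886, 'cy': 201.3464071390389, 'dist': array([-0.07943242,  0.        ,  0.        ,  0.        ,  0.        ]), 'rvec': array([ 1.94163231, -2.26587679,  0.25006562]), 'tvec': array([0.15001453, 0.58612069, 1.07815454])}
0.1 [0.25232828 0.57144451 0.22388203] [[-9.14800958e-01  4.03904766e-01 -3.84881362e-04]
 [ 4.03904943e-01  9.14800361e-01 -1.04727356e-03]
 [-7.09091753e-05 -1.11350234e-03 -9.99999378e-01]] 0.0939766035507249
```

View pics/top0.png

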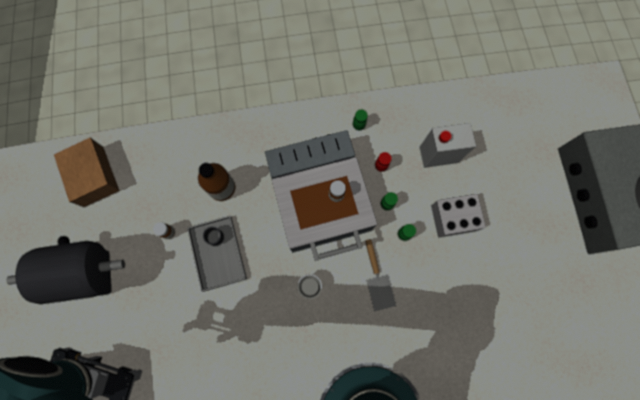

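View pics/side0.png

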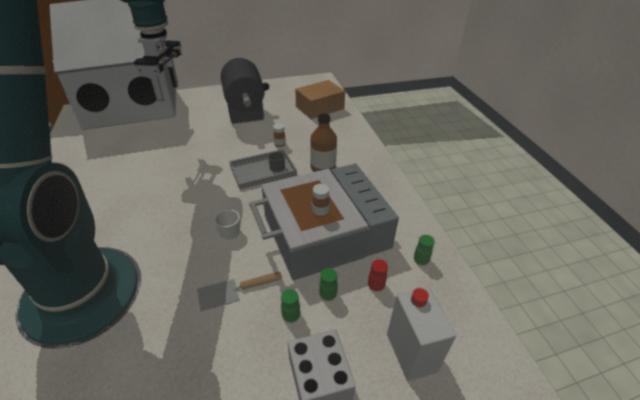

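Top view: unit at about (322,195), vial cap at (338,188), bar at about (337,250), tray at (219,253) with the ring at (213,236), so its free end is near (222,270). Side view: cap at (321,190), bar at (264,220), tray at (262,168). I'll enlarge the unit to get better pixels.

```bash
cat > h.py <<'E'
import numpy as np, cv2
from rig import robot
def cam(n):
    i=robot.camera_info(n); R=cv2.Rodrigues(np.array(i["rvec"],float))[0]
    K=np.array([[i["fx"],0,i["cx"]],[0,i["fy"],i["cy"]],[0,0,1.]])
    return R,np.array(i["tvec"],float),K,np.array(i["dist"],float)
def ray(c,uv):
    R,t,K,d=c; p=cv2.undistortPoints(np.array([[uv]],float),K,d)[0,0]
    v=R.T@np.array([p[0],p[1],1.]); return -R.T@t, v/np.linalg.norm(v)
def plane(c,uv,z):
    o,v=ray(c,uv); return o+v*(z-o[2])/v[2]
def tri(c1,u1,c2,u2):
    o1,v1=ray(c1,u1);o2,v2=ray(c2,u2)
    s=np.linalg.lstsq(np.array([v1,-v2]).T,o2-o1,rcond=None)[0]
    a,b=o1+s[0]*v1,o2+s[1]*v2; return (a+b)/2,np.linalg.norm(a-b)
def proj(c,P):
    R,t,K,d=c; return cv2.projectPoints(np.array(P,float).reshape(-1,3),cv2.Rodrigues(R)[0],t,K,d)[0][:,0]
def down(a): # tool pointing down, closing line (y) at yaw a in world
    y=np.array([np.cos(a),np.sin(a),0]);z=np.array([0,0,-1.]);return np.column_stack([np.cross(y,z),y,z])
E
python3 - <<'E'
from h import *
t=cam("top");s=cam("side")
for n,(u,a,v,b) in {"cap":((338,186),0,(321,188),0)}.items(): print(n,tri(t,u,s,v))
for n,u,z in[("barL",(313,256),.113),("barR",(360,245),.113),("hatFL",(290,250),.119),("hatFR",(376,233),.119),("trayNL",(203,290),.022),("trayNR",(249,277),.022),("trayFL",(190,225),.022),("trayFR",(235,216),.022),("cup",(310,286),.055)]: print(n,plane(t,u,z).round(3))
a=cv2.imread("pics/top0.png")[120:300,180:400];b=cv2.imread("pics/side0.png")[140:280,210:410]
cv2.imwrite("pics/topc.png",cv2.resize(a,None,fx=3.3,fy=3.3,interpolation=2));cv2.imwrite("pics/sidec.png",cv2.resize(b,None,fx=4,fy=4,interpolation=2))
E
```

```text
cap (array([0.60117473, 0.00129821, 0.19578895]), np.float64(0.0038799454287342257))
barL [0.448 0.089 0.113]
barR [ 0.458 -0.037  0.113]
hatFL [0.472 0.145 0.119]
hatFR [ 0.482 -0.084  0.119]
trayNL [0.409 0.407 0.022]
trayNR [0.426 0.275 0.022]
trayFL [0.598 0.427 0.022]
trayFR [0.605 0.294 0.022]
cup [0.375 0.109 0.055]
```

View pics/topc.png

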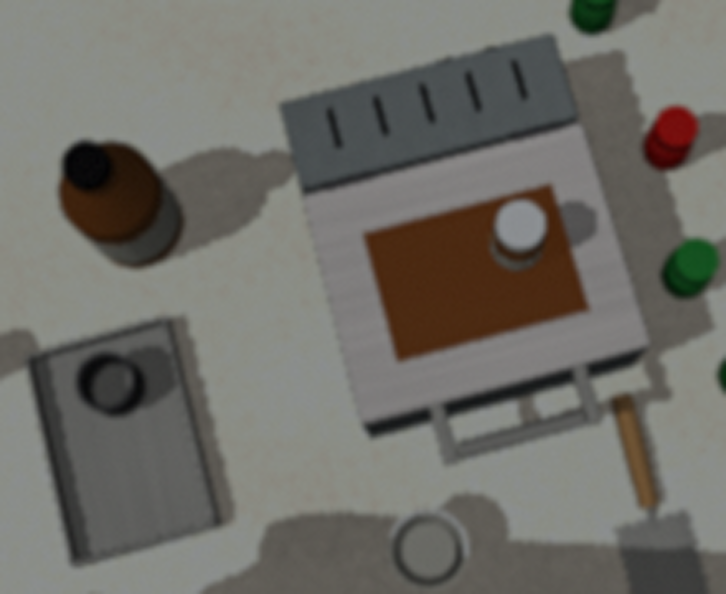

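View pics/sidec.png

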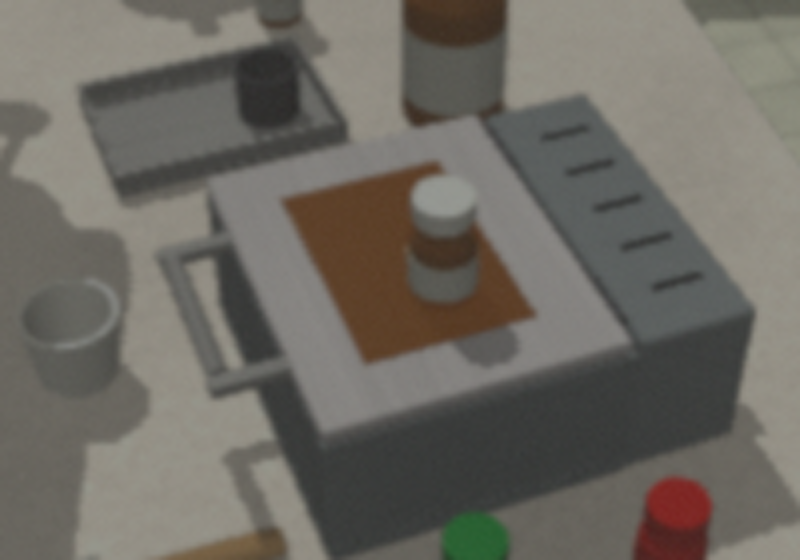

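Crops in full-image pixels. Top: cap at (337.9,188.5), hatch corners at (291,249), (376,227), (356,158) and (272,178), bar ends at (316.4,257.3) and (359.7,245.2). Side: cap at (321.2,188.7), bar ends at (252.5,204.3) and (264,236).

Run:
```python
from h import *
t=cam("top");s=cam("side")
T=lambda x,y:(180+x/3.3,120+y/3.3); S=lambda x,y:(210+x/4,140+y/4)
pts=dict(cap=((521,226),(445,195),.194),barL=((450,453),(170,257),.113),barR=((593,413),(216,384),.113),FL=((364,424),(211,186),.119),FR=((648,350),(325,438),.119),BL=((305,190),(478,118),.119),BR=((581,125),(632,345),.119),
 tNL=((76,562),(120,196),.022),tNR=((220,523),None,.022),tFL=((33,357),None,.022),tFR=((172,320),(347,130),.022),ring=((113,380),(268,58),.045),flask=((138,245),None,0.01))
for n,(a,b,z) in pts.items():
    print(n,"top",plane(t,T(*a),z)[:2].round(4),*( ("side",plane(s,S(*b),z)[:2].round(4),"tri",tri(t,T(*a),s,S(*b))[0].round(4)) if b else ()))
```

```text
cap top [0.5974 0.0023] side [5.996e-01 2.000e-04] tri [0.599  0.002  0.1922]
barL top [0.4438 0.0805] side [0.4437 0.0791] tri [0.4438 0.0805 0.1117]
barR top [ 0.4576 -0.0364] side [ 0.4535 -0.036 ] tri [ 0.4555 -0.0364  0.1136]
FL top [0.4762 0.144 ] side [0.4793 0.1343] tri [0.4787 0.1445 0.1105]
FR top [ 0.4998 -0.0879] side [ 0.5044 -0.0974] tri [ 0.5034 -0.0896  0.1097]
BL top [0.6732 0.1651] side [0.6695 0.1599] tri [0.6728 0.1655 0.1149]
BR top [ 0.6936 -0.068 ] side [ 0.6937 -0.0738] tri [ 0.6958 -0.0689  0.1135]
tNL top [0.4081 0.4071] side [0.4225 0.2586] tri [ 0.4207  0.4496 -0.134 ]
tNR top [0.4226 0.2816]
tFL top [0.5891 0.4275]
tFR top [0.6032 0.3025] side [0.6048 0.2934] tri [0.6061 0.304  0.0135]
ring top [0.5542 0.3542] side [0.5585 0.3734] tri [0.5533 0.3506 0.0606]
flask top [0.6786 0.3277]
```

```bash
cat >> h.py <<'E'
YAW=.102; X=np.array([np.cos(YAW),np.sin(YAW),0]); Y=np.array([-np.sin(YAW),np.cos(YAW),0])
HINGE=np.array([.684,.046,.107]); VIAL=np.array([.598,.0015,.119]); SPOT=np.array([.464,.350,.005])
A=YAW+np.pi/2
def st():
    s=robot.get_state(); print(round(s["time"],2),s["ee_pos"].round(4),"F",s["force"].round(1),"open",round(s["opening"],4),"gf",round(s["grasp_force"],1)); return s
E
python3 - <<'E'
from h import *
for a in(A,A-np.pi,YAW,YAW+np.pi): 
    for p in([*VIAL[:2],.2],SPOT+[0,0,.05],HINGE-.235*X+[0,0,.006],HINGE-.13*X+[0,0,.2]):
        q=robot.ik(p,down(a)); print(round(a,2),None if q is None else np.round(q,2))
robot.move_ptp([*VIAL[:2],.28],down(A)); st()
w=cam("wrist"); cv2.imwrite("pics/w1.png",robot.grab_frame("wrist")[:,:,::-1])
print(proj(w,[[*VIAL[:2],.194],HINGE-.235*X+[0,0,.006],VIAL]))
E
```

```text
1.67 [-0.32  0.41  0.34  1.72 -0.15  1.04  1.75]
1.67 [-0.69  0.55 -0.01  1.85  0.01  0.74  0.96]
1.67 [-0.43  0.28  0.35  2.14 -0.14  0.74  1.69]
1.67 [-0.44  0.23  0.38  1.7  -0.09  1.23  1.64]
-1.47 [-0.58  0.47  0.71  1.73 -0.34  1.07 -1.23]
-1.47 [-1.09  0.61  0.52  1.86 -0.42  0.78 -1.82]
-1.47 [-0.77  0.34  0.76  2.15 -0.34  0.77 -1.26]
-1.47 [-0.71  0.27  0.73  1.7  -0.19  1.24 -1.4 ]
0.1 [-0.52  0.45  0.61  1.73 -0.29  1.06  0.29]
0.1 [-0.88  0.56  0.24  1.85 -0.19  0.74 -0.44]
0.1 [-0.58  0.3   0.53  2.15 -0.22  0.75  0.19]
0.1 [-0.6   0.25  0.59  1.7  -0.15  1.23  0.12]
3.24 [-0.81  0.63  1.08  1.73 -0.6   1.16 -2.59]
3.24 [-0.46  0.57 -0.31  1.84  0.24  0.77  2.35]
3.24 [-1.01  0.48  1.09  2.16 -0.58  0.84 -2.6 ]
3.24 [-1.03  0.45  1.23  1.71 -0.44  1.3  -2.75]
2.48 [0.598  0.0024 0.2799] F [-0.1  0.1  0.8] open 0.094 gf 0.0
[[324.75892812 209.82653852]
 [362.68057231  38.71665394]
 [325.01237361 190.54680035]]
```

View pics/w1.png

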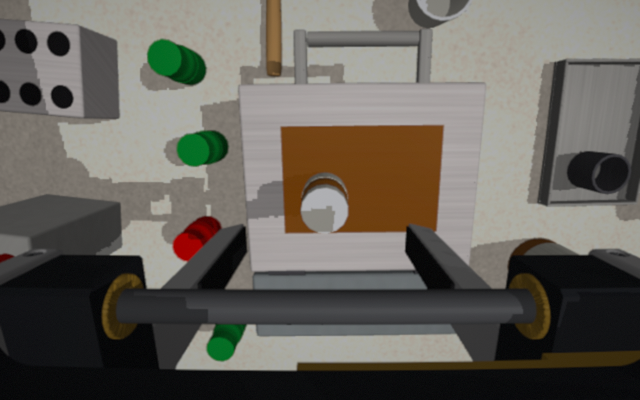

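The wrist view agrees with my estimates: cap at (325,210) against a predicted (324.8,209.8), and bar centre at about (362,39) against (362.7,38.7). The fingers are aligned with the unit, so I'll pick and place the vial.

Run:
```python
from h import *
hg=.045
robot.move_linear([*VIAL[:2],.119+hg],.12); robot.gripper_to(.038); s=st()
if s["opening"]<.036 or s["grasp_force"]<3: raise SystemExit("no grasp")
robot.move_linear([*VIAL[:2],.26],.12); st()
w=SPOT+[0,0,.2]
robot.move_ptp(w,down(A)); st()
cv2.imwrite("pics/w2.png",robot.grab_frame("wrist")[:,:,::-1])
print(proj(cam("wrist"),[SPOT]+[SPOT+.042*X+a*.095*X+b*.065*Y+[0,0,.017] for a in(-1,1) for b in (-1,1)]).round(0))
```

```text
4.52 [0.598  0.0015 0.164 ] F [ 0.4 -0.7  0.7] open 0.0415 gf 30.0
5.47 [0.5976 0.0016 0.2592] F [-0.8 -0.6 -0.6] open 0.0411 gf 30.0
6.88 [0.465  0.3488 0.2052] F [ 0.1 -1.1 -1.6] open 0.0411 gf 30.0
[[327. 183.]
 [265. 136.]
 [389. 136.]
 [273. 299.]
 [382. 299.]]
```

View pics/w2.png

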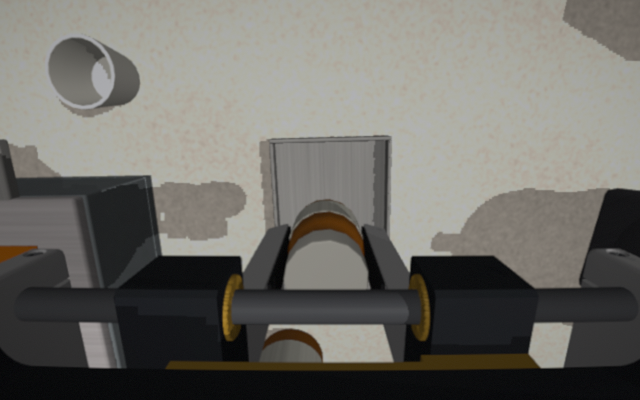

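The vial is held, and the tray rim corners at (270,138) and (390,136) fit the prediction to within about 3 mm. I'll shift 2 mm along +Y and lower.

Run:
```python
from h import *
p=SPOT+.002*Y
robot.move_linear(p+[0,0,.060],.12); st()
print(robot.move_linear(p+[0,0,.042],.02,threshold=2.5)); s=st()
robot.gripper_to(.07); st()
robot.move_linear(p+[0,0,.20],.12)
B=HINGE-.235*X+[0,0,.006]
robot.move_ptp(B+[0,0,.12],down(YAW)); robot.gripper_to(.040); st()
cv2.imwrite("pics/w3.png",robot.grab_frame("wrist")[:,:,::-1])
print(proj(cam("wrist"),[B,B+.052*Y,B-.052*Y,B+.04*X+[0,0,.006]]).round(0))
t=robot.grab_frame("top")[190:310,170:290,::-1];cv2.imwrite("pics/t3.png",cv2.resize(t,None,fx=4,fy=4,interpolation=2))
print(proj(cam("top"),[SPOT+[0,0,.075],SPOT])-[170,190])
```

```text
8.24 [0.4641 0.3522 0.0657] F [ 0.3 -0.5 -1. ] open 0.0413 gf 30.0
True
8.99 [0.4637 0.3519 0.0491] F [-1.9 -0.4  8.3] open 0.0414 gf 30.0
9.62 [0.4634 0.3516 0.0486] F [-0.1  0.3 -0.3] open 0.07 gf 0.0
12.98 [0.4502 0.0221 0.233 ] F [ 1.3 -0.4  0.2] open 0.0402 gf 0.0
[[326. 199.]
 [326. 140.]
 [326. 253.]
 [372. 201.]]
[[46.0397838  76.04117006]
 [52.329989   77.78696818]]
```

View pics/w3.png

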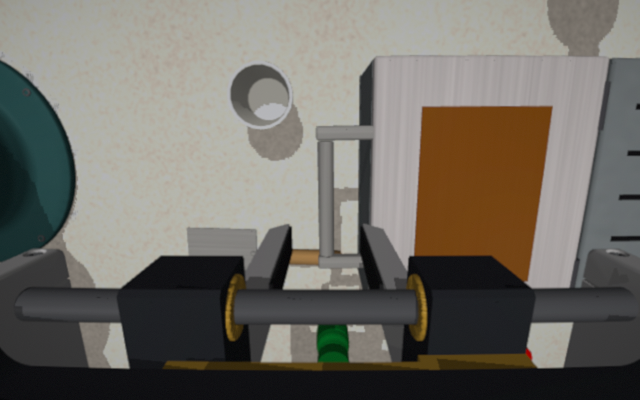

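View pics/t3.png

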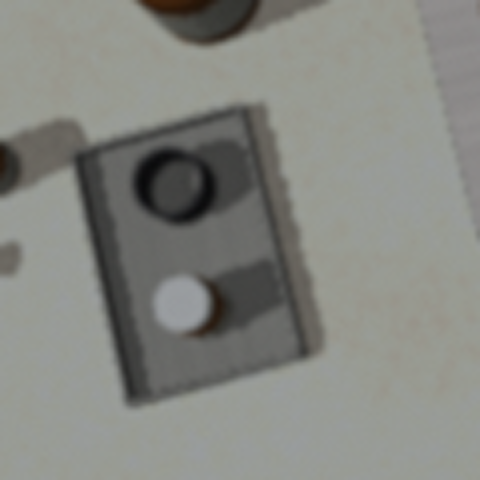

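The vial stands upright in the tray's free end, clear of the ring. The bar at column 326 sits centred between the fingers. I'll grip it and raise the hatch in stages, checking forces.

```bash
cat >> h.py <<'E'
Z=np.array([0,0,1.])
def P(th): return HINGE+.235*(-np.cos(th)*X+np.sin(th)*Z)+.006*(np.sin(th)*X+np.cos(th)*Z)
def ang():
    d=robot.get_state()["ee_pos"]-HINGE; return np.arctan2(d[2],-d@X)-np.arctan2(.006,.235), np.hypot(d[2],d@X)
def arc(a,b,v=.05,n=None):
    for th in np.linspace(a,b,n or max(2,int(abs(b-a)/.09)+2))[1:]:
        robot.move_linear(P(th),v)
        s=robot.get_state(); print("th",round(th,3),"est",np.round(ang(),4),"F",s["force"].round(1))
        if np.linalg.norm(s["force"])>25: print("HIGH");break
E
python3 - <<'E'
from h import *
robot.move_linear(P(0)+[0,0,.03],.12); print(robot.move_linear(P(0),.04,threshold=6)); st()
robot.gripper_to(.010); s=st()
if not .012<s["opening"]<.017: raise SystemExit("grasp?")
arc(0,.3)
st()
E
```

```text
False
14.88 [0.4504 0.022  0.1131] F [ 0.3  0.5 -0.3] open 0.0398 gf 0.0
15.43 [0.4503 0.0221 0.1131] F [ 1.2  1.2 -0.3] open 0.013 gf 30.0
th 0.075 est [0.0758 0.235 ] F [ 0.9  0.6 -1.8]
th 0.15 est [0.1505 0.2351] F [ 0.8  1.5 -2.4]
th 0.225 est [0.2254 0.2351] F [ 0.3  3.3 -2.5]
th 0.3 est [0.3003 0.2351] F [ 0.2  3.6 -2.1]
17.43 [0.4624 0.0234 0.1823] F [ 0.2  3.6 -2.1] open 0.013 gf 30.0
```

Run:
```python
from h import *
arc(.3,.9); st()
cv2.imwrite("pics/s4.png",robot.grab_frame("side")[100:350,150:450,::-1].repeat(2,0).repeat(2,1))
print((proj(cam("side"),[P(.9)+.052*Y,P(.9)-.052*Y])-[150,100])*2)
```

```text
th 0.386 est [0.3882 0.2351] F [ 0.5  5.  -1.1]
th 0.471 est [0.4739 0.2352] F [-0.1  5.7 -1.2]
th 0.557 est [0.5597 0.2352] F [ 0.2  6.5 -2.5]
th 0.643 est [0.6453 0.2352] F [-1.2  7.2 -2.1]
th 0.729 est [0.7311 0.2353] F [-0.9  7.6 -1.5]
th 0.814 est [0.8166 0.2353] F [-0.6  8.2 -0.6]
th 0.9 est [0.9023 0.2353] F [-0.5  9.2 -1. ]
21.27 [0.5435 0.0326 0.2953] F [-0.5  9.2 -1. ] open 0.013 gf 30.0
[[271.11937347  72.13845726]
 [301.71278612 122.98946751]]
```

View pics/s4.png

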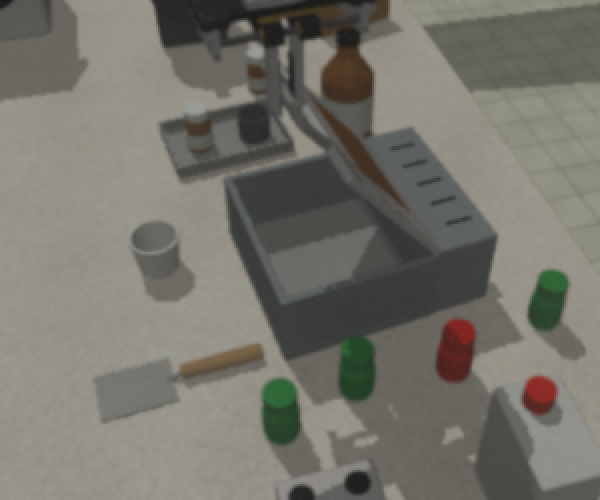

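The hatch is up at about 0.9 rad, held by the bar, with the vial and bystanders unmoved. Now past the balance point and back.

Run:
```python
from h import *
arc(.9,1.045,.04); robot.pause(.3); print(ang())
arc(1.045,.868,.03); robot.pause(.8); print(ang()); s=st(); print(np.abs(s["joint_vel"]).max())
robot.sign_off()
```

```text
th 0.972 est [0.9747 0.2354] F [-1.   9.1 -1.2]
th 1.045 est [1.0472 0.2354] F [-0.4 10.1 -0. ]
(np.float64(1.04686146961936), np.float64(0.23538131239802196))
th 0.956 est [0.9581 0.2354] F [-0.1  8.9 -1.2]
th 0.868 est [0.8697 0.2353] F [-0.2  7.9 -1. ]
(np.float64(0.8697649517699553), np.float64(0.2353298056401429))
25.26 [0.5375 0.0319 0.2906] F [-0.2  8.4 -2.3] open 0.0134 gf 30.0
0.0012408692968681183
the job is handed in; nothing more can be done
```

The bottle stands upright in the tray, released. By the arm's own position, the hatch went to about 1.047 rad and is now held still by its bar at about 0.87 rad, roughly 7.5° below balance; I handed the job in at 25 s.

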